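# Slide the glass pots home along the plant rail and close the keeper

### The arm

A 7-joint arm with a two-finger parallel gripper is mounted at the origin on the work surface. World frame = base frame: x ahead of the robot, y to its left, z up, the work surface at z = 0. Lengths are in mm, angles in rad, forces in N, time in s.
With the tool pointing down it reaches from about 425 to 975 mm from the base axis. Payload 16.7 kg.
Tool frame: the origin (TCP) lies on the centre line of the jaws, within the pads' length; the fingertips stand 22 mm ahead of it and the grasp point (between the pads) lies 3 mm ahead of it (r.tcp_to_tips is the distance from the TCP to the fingertips, in mm); z points along the fingers, y is the line along which they close (so a half turn about z gives the same grasp; the last joint's range is limited). The gripper opens to 85 mm and grips with 20 to 120 N. Pads are 22 mm wide; open, the fingers measure 114 mm over their backs; the gripper's body (76 mm by 85 mm) begins 54 mm behind the grasp point. The pads swing forward as they close: fully open they stand 13 mm farther back than shut.
Start: joints at [1.139, 0.426, 0.074, 1.606, -0.034, 1.111, -0.067], TCP at [187.676, -648.348, 253.302] pointing down, gripper open.
Joint ranges: [-2.85, 2.85], [-0.5, 2.14], [-1.23, 1.37], [0.21, 2.46], [-1.02, 4.16], [0.16, 2.05], [-2.73, 2.73]. Speed limits (rad/s): [1.89, 1.89, 2.39, 2.39, 3.01, 3.01, 3.01].

### API

Orientations are given as a unit quaternion [w, x, y, z].
In Python, from rig import monitor, eyes, order, spotter, r gives the robot as it stands.
- The arm moves only by the tool move_arm, never from a script. Its argument "series" is a list of rows, each a list of 6 numbers: the shift along the tool's x, y, z in cm, then the turn, a rotation vector about the tool's x, y, z in rad. In form: [[x, y, z, rx, ry, rz], ...]. A call has 1 to 12 rows; each row shifts and turns the commanded pose from where the row before left it, along the tool's axes as they then stand; what a row does not reach is not made up. A row lasts 1/10 s, in which the tool goes at most 50 mm and 8.59 degrees, less where a joint would pass 70% of its speed; a pose out of reach is approached as far as the arm can. A call is refused whole if a number of a shift passes 5 or a number of a turn 0.15, either way. A call with a gripper value outside its range is refused whole. "jaw" is the finger opening in cm, from 0 to 8.54, set as the call begins (left out, the last holds). The fingers move at their own pace and stop on an object; "grip_force" is the grip in N (left out, the last holds). Time passes only in rows, so rows that do not move let the fingers close. It gives the time, the measured TCP pose, the force, the opening and the grip force at its end, in the units of the state.
- monitor.observe(): the state, without advancing time (a new reading comes with each control period).
- eyes.capture(name): name is "scene" or "top"; returns a dict with "img" (384x512x3 uint8, red, green, blue), "fovy" (degrees; the focal length in pixels is half the picture's height over the tangent of half this angle, whatever the lens; pixels are square), "cx", "cy" (the principal point, pixels), "k1" (the pictures are not rectified: a ray, as slopes to the right and down, at radius r is drawn at 1 + k1 r^2 times it, then the intrinsics apply), "world_to_cam" (4x4, takes a point from world to camera coordinates). Camera axes: x right, y down, z forward; pixel columns grow to the right and rows downward; lengths in mm; the calibration is good to about 2 mm. A picture is of the moment at which its call begins. There is no depth.
- order.finish_job(): hands the job in; it is judged then, once.
Trained networks look in a picture, given as the dict that the camera call returned (one of the last four; its "shot" number tells which), for a name from the list of things; names that differ only in an ending like _2 or _b are one class to them, and where a whole thing is asked for, a point or a joint stands for the part that bears it (a point fixed in the world has none). Each returns a list of dicts, best first, with "confidence" (0 to 1); they miss things now and then, are a little off and sometimes report something else, mostly with a low value. They report only what shows in the picture. A call takes as long as a camera call.
- spotter.search_frame(query, picture): "position" ([x, y, z] in mm, in the coordinates of the camera as it stood for that picture, good to about 4 mm: the middle of the surface that is visible of it).
The state is a dict: "clock": time; "joints": joint angles; "joint_velocities": joint speeds; "effort": joint torques, N m; "eef_pos": TCP position; "ee_rot": TCP orientation; "ft_force": force on the tool from outside, world axes, zero at the start; "moment": the same for the moment, N m; "opening": opening from 0.0 (shut) to 1.0 (fully open); "grasp_force": force on a finger pad.
Only numpy, scipy, OpenCV 4.12 (cv2) and the standard library are available. Lean on these libraries where they do the work, as an engineer would, in place of code of your own. Each camera call takes 0.05 s, during which the arm holds its last target. There are 200 camera calls.

### The job

Without gripping or lifting anything, push the row of three glass pots gently from behind with your fingertips, as one touching train, along the steel rail until the front pot meets the blue end stop and all three stand packed against it. Then push the red keeper arm round with a fingertip until it is fully shut across the rail behind the last pot. Keep the pots upright in the rail and leave everything else on the table where it is.

Things in the scene. Friction and masses are not known exactly. Their poses are not given: they have to be found in the camera images.
- rail: Low stainless channel fixed to the table. Origin at table level under its middle line; x runs along it towards the blue stop, z up. Floor 22 mm above the table, from x = -205 mm to the stop; 64 mm wide between side lips with tops 34 mm above the table (76 mm over all). The pots start in it in a touching row (gaps under 1 mm), 70 to 120 mm short of home, lined up on its middle line.
- rail_stop (a point): Middle of the blue end stop's face, at floor height, at rail x = 180 mm. The stop is 12 mm thick, 76 mm wide, its top 72 mm above the table. When home, the pots' centres lie 30, 90 and 150 mm before this point along the rail, and the last pot's rear 180 mm before it (rail x = 0).
- keeper_hinge (a point): Top of the keeper's upright hinge post (18 mm diameter, 57 mm high), outside the channel at rail x = -9, y = -47 mm.
- pot_green: Small round pot of green glass with a stubby green cactus ball topped by a yellow flower dot: 60 mm diameter, glass 48 mm high, 64 mm high with the cactus and flower, 180 g (may vary by a third). Origin: centre of its underside; z up. Stands loose on the rail floor, in any of the three places of the row.
- pot_amber: Small round pot of amber glass with a stubby green cactus ball topped by a red flower dot: 60 mm diameter, glass 48 mm high, 64 mm high with the cactus and flower, 180 g (may vary by a third). Origin: centre of its underside; z up. Stands loose on the rail floor, in any of the three places of the row.
- pot_clear: Small round pot of clear glass with a stubby green cactus ball topped by a white flower dot: 60 mm diameter, glass 48 mm high, 64 mm high with the cactus and flower, 180 g (may vary by a third). Origin: centre of its underside; z up. Stands loose on the rail floor, in any of the three places of the row.
- keeper (a joint): Red arm turning level about its hinge post: reaches 82 mm, 10 mm thick, 38 to 56 mm above the table. Value in rad: 0 = parked, pointing to rail -x and 20 degrees outward (-y); grows clockwise seen from above; 1.92 (its stop) = shut, pointing to rail +y across the channel, face 4 mm behind the home row. Light friction (0.03 N m), stays where left. Starts at 0 to 0.4, clear of the channel.
- keeper_knob (a point): Centre of the red upright knob near the keeper's free end, 78 mm from the hinge axis: 16 mm diameter, 38 to 72 mm above the table; this point is 55 mm above the table.
- keeper_mid (a point): Point on the centre line of the red keeper arm, 55 mm from the hinge axis and 47 mm above the table (mid-height): a good place to push.
- vase: Blue ceramic vase, 175 mm high, 92 mm widest. Origin under its centre. Bystander.
- watering_can: Green plastic watering can, body 120 mm diameter and 126 mm high, spout with yellow hinged cap reaching 160 mm along its +x and up to about 160 mm high, handle to 97 mm along -x. Origin under its centre. Bystander.
- marker: Wooden plant marker lying flat, 119 x 18 x 5 mm, long axis x, on the robot's side of the rail. Origin under its middle. Bystander.
- cork: Upright cork, 28 mm diameter, 30 mm high, beyond the rail. Origin under its centre. Bystander.
- mug: White mug, 80 mm diameter, 90 mm high, handle at its +y. Origin under its centre. Bystander.
- mister: Amber bottle with black cap, 60 mm diameter, 150 mm high. Origin under its centre. Bystander.

How it is judged (in metres and radians):
On the way, in this order (a step that is already met when the one before it is completed fails the run):
1. all three pots are packed against the end stop, in the rail (x of each of pot_green, pot_amber, pot_clear in the frame of rail above 0.024 m and y of pot_green in the frame of rail between -0.006 and 0.006 m and z of pot_green in the frame of rail between 0.018 and 0.026 m and angle between each of pot_green, pot_amber, pot_clear's own z axis and vertical below 0.06 rad and y of pot_amber in the frame of rail between -0.006 and 0.006 m and z of pot_amber in the frame of rail between 0.018 and 0.026 m and y of pot_clear in the frame of rail between -0.006 and 0.006 m and z of pot_clear in the frame of rail between 0.018 and 0.026 m), for 0.2 s.
2. the keeper is shut behind them (value of joint keeper above 1.82 rad), for 0.2 s.
At the end, for the whole second after the job is handed in: All three pots upright (within 0.06 rad) on the channel floor, packed against the end stop with at most 6 mm of slack in the whole row, at rest, and the keeper arm within 0.1 rad of fully shut (all of step 1 and linear speed of each of pot_green, pot_amber, pot_clear below 0.01 m/s and value of joint keeper above 1.82 rad); the robot touches nothing.
It fails at once if a pot is lifted out of the channel or tipped (z of any of pot_green, pot_amber, pot_clear in the frame of rail above 0.032 m or angle between any of pot_green, pot_amber, pot_clear's own z axis and vertical above 0.3 rad).
It fails at once if the row is pulled apart (more than 15 mm of gaps), not pushed as one train (distance between pot_green and pot_amber above 0.135 m or distance between any of pot_green, pot_amber and pot_clear above 0.135 m).
It fails at once if a pot is pushed hard (over 40 N) by the fingers (contact force between the fingers and pot_green above 40 N or contact force between the fingers and pot_amber above 40 N or contact force between the fingers and pot_clear above 40 N).
It fails at once if a pot or the keeper is taken between the fingers ((horizontal distance between the grasp point and pot_green below 0.015 m and height (world z) of the grasp point below 0.075 m) or (horizontal distance between the grasp point and pot_amber below 0.015 m and height (world z) of the grasp point below 0.075 m) or (horizontal distance between the grasp point and pot_clear below 0.015 m and height (world z) of the grasp point below 0.075 m) or (horizontal distance between the grasp point and keeper_knob below 0.01 m and height (world z) of the grasp point below 0.072 m) or (horizontal distance between the grasp point and keeper_mid below 0.01 m and height (world z) of the grasp point below 0.072 m)).
It fails at once if a bystander is moved more than 20 mm (distance of any of vase, watering_can, marker, cork, mug, mister from where it was at the start of the episode above 0.02 m).
It also fails if it takes over 48 s, if anything falls off the work surface, if the arm or the gripper's body presses on something with over 40 N, if the wrist force passes 120 N, or if a joint passes its speed limit or range.

## Working session

There is one attempt and no reset: what is moved stays moved. The work goes in short steps, Python scripts to look and compute and a tool call to move; the robot and the scene stay as the last step left them, time stands still between calls to the robot, and variables do not carry over. Pictures are saved under pics/ and viewed, at most 10 in all, crops included, and the job is handed in when it is done.

Besides the shell and the picture viewer there is one more tool, called after "Request:" as name([rows], argument=value, ...), one row to a line, values as JSON. move_arm: Moves the arm, as the interface text tells. Its arguments: {"type":"object","properties":{"series":{"type":"array","items":{"type":"array","items":{"type":"number"}}},"jaw":{"type":"number"},"grip_force":{"type":"number"}},"required":["series"]}

```bash
mkdir -p pics; cat > h.py <<'E'
import numpy as np, cv2
from rig import monitor, eyes, order, spotter, r
def w(p,d):
    T=np.array(d["world_to_cam"]); return np.linalg.inv(T)@np.append(p,1)
def ray(u,v,d,z):
    h=d["img"].shape[0]; f=h/2/np.tan(np.radians(d["fovy"])/2)
    K=np.array([[f,0,d["cx"]],[0,f,d["cy"]],[0,0,1]])
    q=cv2.undistortPoints(np.array([[[u,v]]],float),K,np.array([d["k1"],0,0,0.]))[0,0]
    T=np.array(d["world_to_cam"]); Ti=np.linalg.inv(T); o=Ti[:3,3]; dd=Ti[:3,:3]@np.array([q[0],q[1],1])
    return o+dd*(z-o[2])/dd[2]
def px(P,d):
    h=d["img"].shape[0]; f=h/2/np.tan(np.radians(d["fovy"])/2)
    K=np.array([[f,0,d["cx"]],[0,f,d["cy"]],[0,0,1]]); T=np.array(d["world_to_cam"])
    return cv2.projectPoints(np.array([P],float),cv2.Rodrigues(T[:3,:3])[0],T[:3,3],K,np.array([d["k1"],0,0,0.]))[0][0,0]
E
python3 - <<'E'
from h import *
for n in("top","scene"):
    d=eyes.capture(n); cv2.imwrite(f"pics/{n}0.png",cv2.resize(d["img"][:,:,::-1],(800,600),interpolation=cv2.INTER_CUBIC))
    print(n,d["fovy"],d["k1"],np.linalg.inv(d["world_to_cam"])[:3,3].round())
    for q in["rail","rail_stop","keeper_hinge","pot_green","pot_amber","pot_clear","keeper","keeper_knob","keeper_mid","vase","watering_can","marker","cork","mug","mister"]:
        R=spotter.search_frame(q,d)
        print(q,[(round(x["confidence"],2),w(x["position"],d)[:3].round().tolist(), px(w(x["position"],d)[:3],d).round().tolist()) for x in R[:2]])
s=monitor.observe(); print(s["clock"],s["eef_pos"],s["ee_rot"],r.tcp_to_tips)
E
```

```text
top 51.15207197848615 -0.0028424040905267903 [ 331.  -46. 1361.]
rail []
rail_stop [(0.94, [536.0, -6.0, 27.0], [255.0, 163.0])]
keeper_hinge [(0.91, [539.0, -11.0, 20.0], [257.0, 162.0])]
pot_green [(0.86, [537.0, -9.0, 72.0], [256.0, 160.0])]
pot_amber [(0.58, [600.0, -2.0, 71.0], [254.0, 141.0])]
pot_clear [(0.67, [482.0, -19.0, 72.0], [259.0, 177.0])]
keeper []
keeper_knob [(0.68, [538.0, -9.0, 17.0], [256.0, 162.0])]
keeper_mid [(0.74, [539.0, -7.0, 19.0], [255.0, 162.0]), (0.67, [578.0, 50.0, 53.0], [238.0, 148.0])]
vase [(0.82, [619.0, 461.0, 129.0], [106.0, 129.0])]
watering_can [(0.68, [525.0, -514.0, 119.0], [417.0, 165.0]), (0.45, [619.0, 461.0, 125.0], [106.0, 129.0])]
marker [(0.71, [576.0, 54.0, 57.0], [237.0, 149.0]), (0.68, [513.0, -127.0, 5.0], [291.0, 171.0])]
cork []
mug [(0.76, [303.0, -428.0, 32.0], [382.0, 235.0])]
mister [(0.67, [377.0, 424.0, 102.0], [117.0, 207.0])]
scene 54.47494776709677 -0.09446419370609675 [1251. -540.  796.]
rail [(0.96, [614.0, -13.0, 27.0], [291.0, 232.0]), (0.73, [395.0, 425.0, 74.0], [352.0, 149.0])]
rail_stop [(0.91, [610.0, -13.0, 
[... 351 characters left out ...]
, [498.0, -27.0, 71.0], [267.0, 201.0])]
keeper [(0.47, [594.0, 53.0, 60.0], [306.0, 213.0])]
keeper_knob [(0.58, [586.0, 59.0, 56.0], [306.0, 212.0])]
keeper_mid [(0.49, [594.0, 54.0, 57.0], [306.0, 214.0])]
vase [(0.82, [649.0, 454.0, 94.0], [410.0, 176.0]), (0.39, [517.0, -128.0, 6.0], [242.0, 231.0])]
watering_can [(0.62, [575.0, -529.0, 94.0], [110.0, 274.0])]
marker [(0.48, [516.0, -128.0, 5.0], [242.0, 231.0])]
cork []
mug [(0.82, [326.0, -415.0, 63.0], [129.0, 212.0]), (0.52, [517.0, -128.0, 4.0], [242.0, 231.0])]
mister [(0.74, [393.0, 424.0, 72.0], [352.0, 150.0])]
1.6 [ 187.70097427 -648.355999    253.31200258] [-1.41404798e-06  9.90091265e-01  1.40425377e-01  2.65614594e-05] 22.0
```

```bash
python3 - <<'E'
from h import *
for n,(x0,y0,x1,y1) in{"top":(190,80,320,260),"scene":(200,150,380,290)}.items():
    d=eyes.capture(n); c=d["img"][y0:y1,x0:x1,::-1]; k=4 if n=="scene" else 3.3
    cv2.imwrite(f"pics/{n}1.png",cv2.resize(c,None,fx=k,fy=k,interpolation=cv2.INTER_CUBIC))
E
```

```text
(no output)
```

View pics/top1.png

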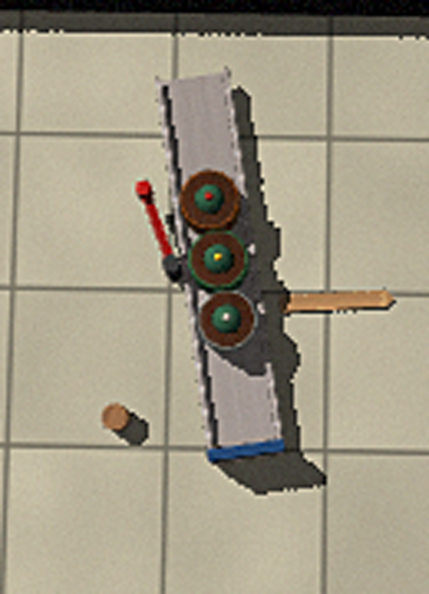

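View pics/scene1.png

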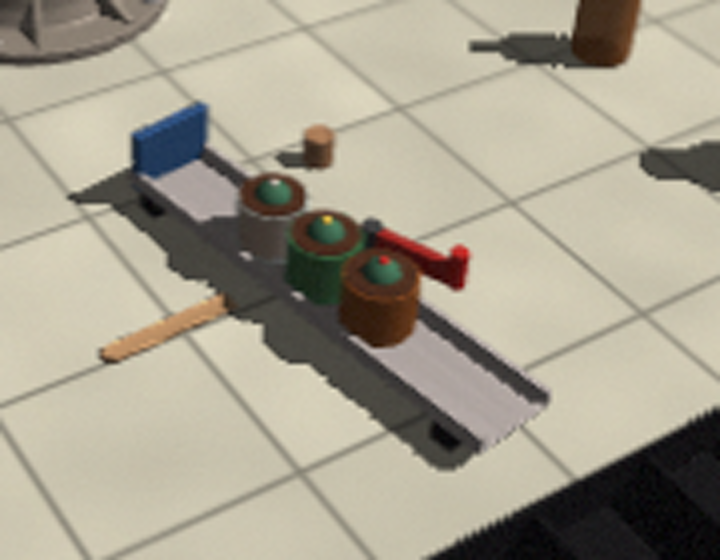

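View pics/top0.png

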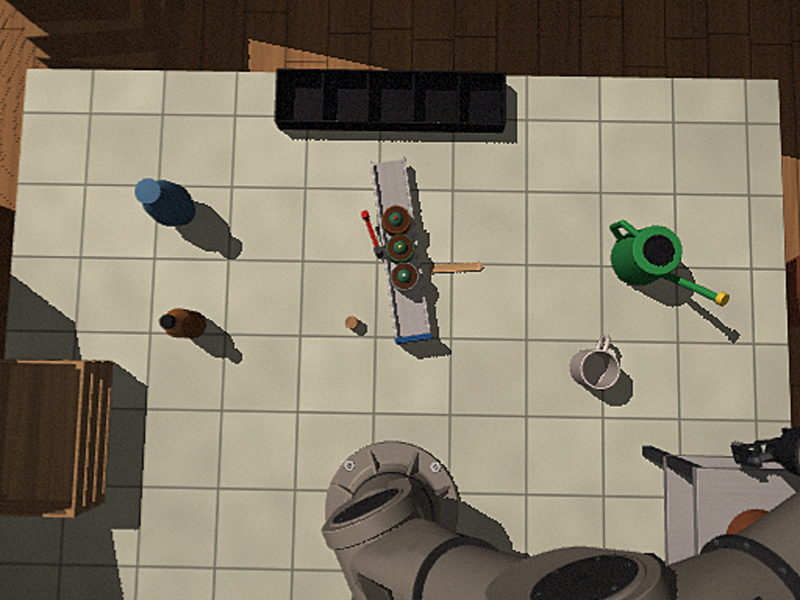

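The top crop shows the row amber, green, clear (flowers at about 208,197; 217,257; 226,318). The blue stop is at the robot's end (face edge 207,452 to 283,442), the hinge is at (172,267) and the knob at (143,188). The marker lies to the right and the cork at lower left.

```bash
python3 - <<'E'
from h import *
d=eyes.capture("top"); e=eyes.capture("scene")
T=lambda u,v,z:ray(190+u/3.3,80+v/3.3,d,z)[:2]
S=lambda u,v,z:ray(200+u/4,150+v/4,e,z)[:2]
print("flowers top",[T(*p,86).round(1) for p in((208,197),(217,257),(226,318))])
print("flowers scene",[S(*p,85).round(1) for p in((383,261),(327,219),(275,183))])
# stop top front corners (upper edge of blue in top), far rail end lips
for nm,a in{"stopL":T(208,453,72),"stopR":T(283,442,72),"endL":T(160,79,34),"endR":T(228,70,34),"hinge":T(172,266,57),"knob":T(143,188,72),"cork":T(115,417,30),"mk1":T(288,302,5),"mk2":T(393,299,5)}.items(): print(nm,a.round(1))
for nm,a in{"stopL(img right)":S(207,104,72),"stopR":S(134,137,72),"endfar":S(548,398,34),"endnear":S(482,450,22),"hinge":S(373,228,57),"knob":S(460,252,72)}.items(): print("scene",nm,a.round(1))
# mask of blue stop and red keeper in top
hsv=cv2.cvtColor(d["img"],cv2.COLOR_RGB2HSV)[80:260,190:320]
E
```

```text
flowers top [array([6.014e+02, 6.000e-01]), array([542.3,  -9.4]), array([482.6, -19.4])]
flowers scene [array([ 6.099e+02, -2.000e-01]), array([549.1,  -8.4]), array([492.1, -18.7])]
stopL [352.1  -4.2]
stopR [364.1 -76.9]
endL [734.5  54.3]
endR [745.1 -15.3]
hinge [537.2  36. ]
knob [612.3  65.6]
cork [387.1  91.4]
mk1 [510.1 -81.3]
mk2 [ 515.1 -189.5]
scene stopL(img right) [ 3.572e+02 -2.000e-01]
scene stopR [368.5 -76.8]
scene endfar [744.4  53.1]
scene endnear [751.4 -10.7]
scene hinge [548.6  37.5]
scene knob [618.8  66.4]
```

Request:
move_arm([
  [3.2,-2.4,0,0,0,0],
  [3.2,-2.4,0,0,0,0],
  [3.2,-2.4,0,0,0,0],
  [3.2,-2.4,0,0,0,0],
  [3.2,-2.4,0,0,0,0],
  [3.2,-2.4,0,0,0,0],
  [3.2,-2.4,0,0,0,0],
  [3.2,-2.4,0,0,0,0],
  [3.2,-2.4,0,0,0,0],
  [3.2,-2.4,0,0,0,0],
  [3.2,-2.4,0,0,0,0],
  [3.2,-2.4,0,0,0,0],
], jaw=0)

```text
clock: 3.0
eef_pos: [477.3, -263.5, 253.6]
ee_rot: [0.0, 0.99, 0.14, 0.0]
ft_force: [1.4, -0.4, -0.0]
opening: 0.001
grasp_force: 0.0
```

Request:
move_arm([
  [3.8,-3.0,0,0,0,0],
  [3.8,-3.0,0,0,0,0],
  [3.8,-3.0,0,0,0,0],
  [3.8,-3.0,0,0,0,0],
  [3.8,-3.0,0,0,0,0],
  [3.8,-3.0,0,0,0,0],
  [3.8,-3.0,0,0,0,0.06],
  [0,0,4,0,0,0.055],
  [0,0,4,0,0,0],
  [0,0,4,0,0,0],
  [0,0,2,0,0,0],
])

```text
clock: 4.1
eef_pos: [672.0, 10.7, 109.7]
ee_rot: [-0.0, 0.997, 0.083, -0.002]
ft_force: [0.7, 0.8, 0.4]
opening: -0.004
grasp_force: 0.0
```

```bash
python3 - <<'E'
from h import *
s=monitor.observe(); p=s["eef_pos"]; print(s["clock"],p,s["ee_rot"],s["ft_force"])
o=[]
for n,(x0,y0,x1,y1) in{"top":(200,90,300,240),"scene":(220,130,370,250)}.items():
    d=eyes.capture(n); t=np.array(p)-[0,0,22]; print(n,px(t,d)-[x0,y0])
    c=cv2.resize(d["img"][y0:y1,x0:x1,::-1],None,fx=4,fy=4,interpolation=cv2.INTER_CUBIC); o.append(cv2.copyMakeBorder(c,0,600-c.shape[0],0,0,0))
cv2.imwrite("pics/a.png",np.hstack(o)[:,:1000]); 
cv2.imwrite("pics/a_s.png",cv2.resize(np.hstack(o),(800,480)))
E
```

```text
4.1 [671.98698809  10.69816133 109.68682507] [-4.67707770e-05  9.96512059e-01  8.34262295e-02 -1.94376936e-03] [0.7284097  0.81348756 0.35751643]
top [50.34972609 28.06699491]
scene [91.8074122  95.71524033]
```

View pics/a_s.png

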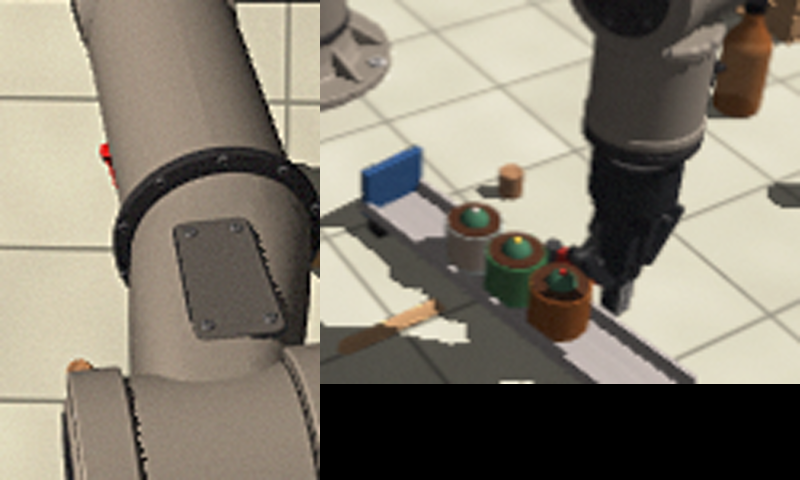

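The scene view puts the fingertips at (92,95) in the crop, where the calibration predicts them. They are about 20 mm behind the amber pot and on the rail's middle line.

Request:
move_arm([
  [0,0,2.5,0,0,0],
  [0,0,2.0,0,0,0],
  [0,0,1.0,0,0,0],
  [-0.5,0,0,0,0,0],
  [-0.5,0,0,0,0,0],
  [-0.3,0,0,0,0,0],
  [-0.3,0,0,0,0,0],
  [-0.3,0,0,0,0,0],
  [-0.3,0,0,0,0,0],
  [-0.3,0,0,0,0,0],
  [-0.3,0,0,0,0,0],
])

```text
clock: 5.3
eef_pos: [645.8, 6.1, 58.4]
ee_rot: [-0.0, 0.997, 0.083, 0.0]
ft_force: [1.2, 1.6, -0.1]
opening: 0.002
grasp_force: 0.7
```

```bash
python3 - <<'E'
from h import *
s=monitor.observe(); p=s["eef_pos"]; print(s["clock"],p,s["ee_rot"],s["ft_force"])
d=eyes.capture("scene"); x0,y0=220,130; print((px(np.array(p)-[0,0,22],d)-[x0,y0])*5)
cv2.imwrite("pics/b.png",cv2.resize(d["img"][y0:250,x0:370,::-1],None,fx=5,fy=5,interpolation=cv2.INTER_CUBIC))
E
```

```text
5.3 [645.84738971   6.08233027  58.39706186] [-3.42860927e-05  9.96525787e-01  8.32846989e-02  1.20410613e-04] [ 1.21868246  1.58127045 -0.06971077]
[415.85715294 519.59921303]
```

View pics/b.png

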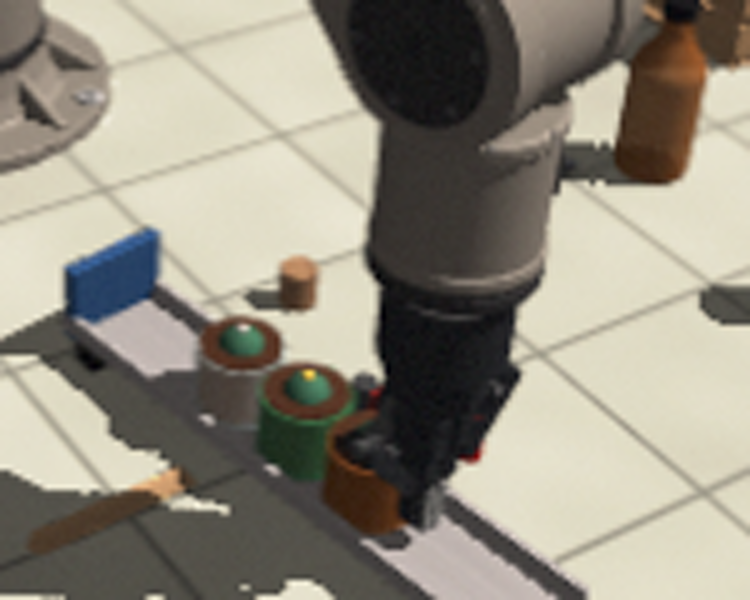

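The fingers are now directly behind the amber pot (tips about 416,520), with the row still upright and touching. Next I push slowly.

Request:
move_arm([
  [-0.3,0,0,0,0,0],
  [-0.3,0,0,0,0,0],
  [-0.3,0,0,0,0,0],
  [-0.4,0,0,0,0,0],
  [-0.4,0,0,0,0,0],
  [-0.4,0,0,0,0,0],
  [-0.4,0,0,0,0,0],
  [-0.4,0,0,0,0,0],
  [-0.4,0,0,0,0,0],
  [-0.4,0,0,0,0,0],
  [-0.4,0,0,0,0,0],
  [-0.4,0,0,0,0,0],
])

```text
clock: 6.55
eef_pos: [601.3, -1.4, 58.4]
ee_rot: [-0.0, 0.997, 0.083, 0.0]
ft_force: [3.1, -0.0, -0.2]
opening: -0.002
grasp_force: 1.4
```

Request:
move_arm([
  [-0.4,0,0,0,0,0],
  [-0.4,0,0,0,0,0],
  [-0.4,0,0,0,0,0],
  [-0.4,0,0,0,0,0],
  [-0.4,0,0,0,0,0],
  [-0.4,0,0,0,0,0],
  [-0.3,0,0,0,0,0],
])

```text
clock: 7.25
eef_pos: [574.7, -5.9, 58.4]
ee_rot: [-0.0, 0.997, 0.083, 0.0]
ft_force: [3.2, 0.2, -0.0]
opening: 0.003
grasp_force: 1.4
```

```bash
python3 - <<'E'
from h import *
s=monitor.observe(); p=s["eef_pos"]; print(s["clock"],p,s["ee_rot"],s["ft_force"])
d=eyes.capture("scene"); x0,y0=220,130; print((px(np.array(p)-[0,0,22],d)-[x0,y0])*5)
cv2.imwrite("pics/c.png",cv2.resize(d["img"][y0:250,x0:370,::-1],None,fx=5,fy=5,interpolation=cv2.INTER_CUBIC))
E
```

```text
7.25 [574.6634309   -5.92620716  58.3905515 ] [-1.53094976e-05  9.96527509e-01  8.32641723e-02  3.79314768e-05] [ 3.24752219  0.24259564 -0.02974078]
[330.58924388 456.82455155]
```

View pics/c.png

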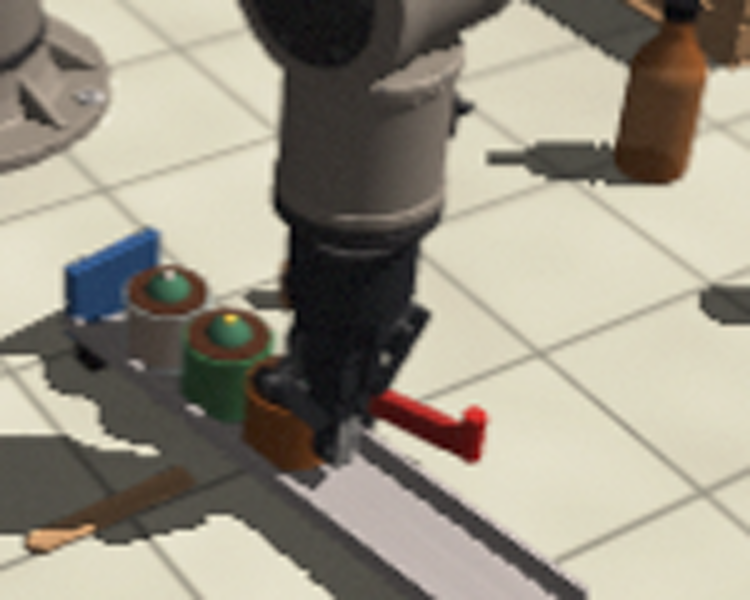

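The row is moving as one train with about 3 N of push. The clear pot (168,285) is near the blue stop, so I continue more slowly.

Request:
move_arm([
  [-0.3,0,0,0,0,0],
  [-0.3,0,0,0,0,0],
  [-0.3,0,0,0,0,0],
  [-0.2,0,0,0,0,0],
  [-0.2,0,0,0,0,0],
  [-0.2,0,0,0,0,0],
  [-0.1,0,0,0,0,0],
])

```text
clock: 8.0
eef_pos: [559.0, -8.5, 58.3]
ee_rot: [-0.0, 0.997, 0.083, -0.0]
ft_force: [1.7, 0.1, -0.0]
opening: 0.002
grasp_force: 1.3
```

Request:
move_arm([
  [-0.1,0,0,0,0,0],
  [-0.1,0,0,0,0,0],
  [-0.1,0,0,0,0,0],
])

```text
clock: 8.3
eef_pos: [556.2, -9.0, 58.4]
ee_rot: [-0.0, 0.997, 0.083, 0.0]
ft_force: [2.9, 0.1, -0.2]
opening: -0.002
grasp_force: 1.3
```

Request:
move_arm([
  [-0.1,0,0,0,0,0],
  [-0.1,0,0,0,0,0],
])

```text
clock: 8.5
eef_pos: [554.2, -9.3, 58.3]
ee_rot: [-0.0, 0.997, 0.083, -0.0]
ft_force: [3.3, 0.3, -0.2]
opening: 0.003
grasp_force: 1.3
```

Request:
move_arm([
  [-0.1,0,0,0,0,0],
  [-0.1,0,0,0,0,0],
])

```text
clock: 8.7
eef_pos: [553.0, -9.5, 58.6]
ee_rot: [-0.0, 0.997, 0.083, 0.001]
ft_force: [8.6, 0.8, -1.5]
opening: 0.005
grasp_force: 4.6
```

Request:
move_arm([
  [-0.1,0,0,0,0,0],
  [-0.05,0,0,0,0,0],
])

```text
clock: 8.9
eef_pos: [552.8, -9.5, 59.0]
ee_rot: [-0.0, 0.997, 0.083, 0.002]
ft_force: [13.8, 2.1, -2.5]
opening: -0.001
grasp_force: 6.8
```

Request:
move_arm([
  [-0.05,0,0,0,0,0],
  [-0.05,0,0,0,0,0],
])

```text
clock: 9.1
eef_pos: [552.7, -9.4, 59.3]
ee_rot: [-0.0, 0.997, 0.083, 0.003]
ft_force: [17.3, 3.1, -2.9]
opening: 0.004
grasp_force: 8.7
```

The row met the stop at TCP x ≈ 553, where the force rose to 17 N. Now I back off, lift and go round to the outer side of the keeper.

Request:
move_arm([
  [0.5,0,0,0,0,0],
  [1.0,0,0,0,0,0],
  [0,0,-3,0,0,0],
  [0,0,-4,0,0,0],
  [0.6,-2.5,0,0,0,0],
  [0.6,-2.5,0,0,0,0],
  [0.6,-2.0,0,0,0,0],
  [0.6,-2.0,0,0,0,0],
  [0,0,0,0,0,0],
])

```text
clock: 10.0
eef_pos: [573.3, 88.4, 128.2]
ee_rot: [-0.001, 0.996, 0.085, -0.0]
ft_force: [0.8, -0.0, -0.1]
opening: 0.004
grasp_force: 0.0
```

```bash
python3 - <<'E'
from h import *
s=monitor.observe(); p=s["eef_pos"]; print(s["clock"],p,s["ee_rot"],s["ft_force"])
d=eyes.capture("scene"); x0,y0=220,130; print((px(np.array(p)-[0,0,22],d)-[x0,y0])*5)
cv2.imwrite("pics/d.png",cv2.resize(d["img"][y0:250,x0:370,::-1],None,fx=5,fy=5,interpolation=cv2.INTER_CUBIC))
E
```

```text
10.0 [573.32879588  88.43253245 128.17202908] [-6.24373587e-04  9.96376205e-01  8.50526811e-02 -3.29904534e-04] [ 0.77541048 -0.03315608 -0.09734332]
[463.89213438 319.00983737]
```

View pics/d.png

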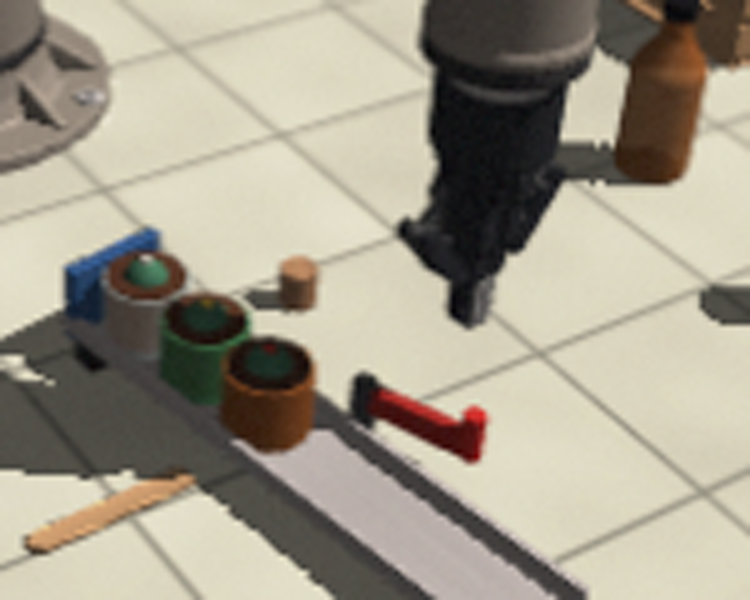

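The pots are packed at the stop, touching and upright. The keeper is parked with its hinge at (365,382) and knob at (474,412), and the fingers are outside it.

```bash
python3 - <<'E'
from h import *
d=eyes.capture("scene")
h=ray(220+365/5,130+381/5,d,57)[:2];k=ray(220+474/5,130+412/5,d,72)[:2]
s=monitor.observe();p=s["eef_pos"][:2]
X=np.array([np.cos(.167),np.sin(.167)]);Y=np.array([X[1],-X[0]])
R=lambda v:np.array([v@X,v@Y]).round(1)   # tool frame (= -rail x, rail y)
print(h,k,p,"knob-hinge",R(k-h),"tcp-hinge",R(p-h), "rel predicted hinge",R(p-np.array([543.3,37.8])))
E
```

```text
[544.98893094  39.14670708] [616.27203539  67.57285722] [573.20289953  85.30051898] knob-hinge [ 75.  -16.2] tcp-hinge [ 35.5 -40.8] rel predicted hinge [ 37.4 -41.9]
```

Request:
move_arm([
  [0,0,3,0,0,0],
  [0,0,2.4,0,0,0],
  [0,0,0.8,0,0,0],
  [0.3,0.5,0,0,0,0],
  [0.3,0.5,0,0,0,0],
  [0.3,0.6,0,0,0,0],
  [0.3,0.6,0,0,0,0],
  [0.2,0.5,0,0,0,0],
  [0.2,0.5,0,0,0,0],
  [0.1,0.5,0,0,0,0],
])

```text
clock: 11.1
eef_pos: [596.6, 51.2, 66.5]
ee_rot: [-0.0, 0.997, 0.083, 0.0]
ft_force: [0.1, 1.1, 0.2]
opening: -0.0
grasp_force: 0.5
```

```bash
python3 - <<'E'
from h import *
s=monitor.observe(); p=s["eef_pos"]; print(s["clock"],p,s["ee_rot"],s["ft_force"])
X=np.array([np.cos(.167),np.sin(.167)]);Y=np.array([X[1],-X[0]]);v=p[:2]-np.array([544.5,38.7]);print(v@X,v@Y)
d=eyes.capture("scene"); x0,y0=220,130
cv2.imwrite("pics/e.png",cv2.resize(d["img"][y0:250,x0:370,::-1],None,fx=5,fy=5,interpolation=cv2.INTER_CUBIC))
E
```

```text
11.1 [596.60367572  51.15828357  66.5235174 ] [-6.54688776e-05  9.96526356e-01  8.32777680e-02  1.75147460e-04] [0.11754561 1.13489242 0.16130602]
53.449679195896024 -3.624037357212148
```

View pics/e.png

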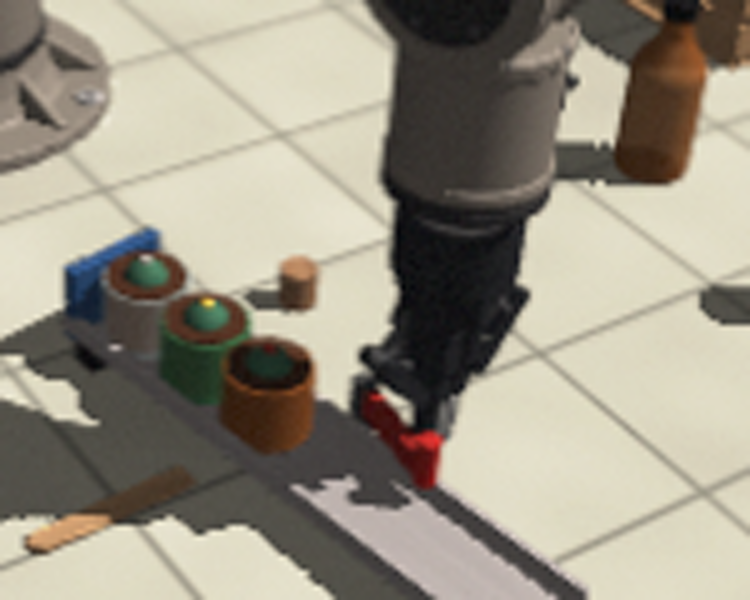

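The keeper is swinging, with its knob at (425,442) now over the lip and the fingers behind the arm. I continue the arc.

Request:
move_arm([
  [-0.05,0.55,0,0,0,0],
  [-0.05,0.55,0,0,0,0],
  [-0.05,0.55,0,0,0,0],
  [-0.3,0.6,0,0,0,0],
  [-0.3,0.6,0,0,0,0],
  [-0.3,0.6,0,0,0,0],
  [-0.55,0.45,0,0,0,0],
  [-0.55,0.45,0,0,0,0],
  [-0.55,0.45,0,0,0,0],
  [-0.3,0.1,0,0,0,0],
  [-0.3,0.1,0,0,0,0],
  [-0.2,0.1,0,0,0,0],
])

```text
clock: 12.35
eef_pos: [570.0, -4.6, 66.4]
ee_rot: [-0.0, 0.997, 0.083, 0.0]
ft_force: [0.1, 0.3, 0.1]
opening: -0.006
grasp_force: 0.3
```

Request:
move_arm([
  [-0.1,0,0,0,0,0],
  [-0.1,0,0,0,0,0],
])

```text
clock: 12.55
eef_pos: [568.3, -4.9, 66.4]
ee_rot: [-0.0, 0.997, 0.083, 0.0]
ft_force: [0.6, -0.3, 0.6]
opening: 0.004
grasp_force: 0.3
```

```bash
python3 - <<'E'
from h import *
s=monitor.observe(); p=s["eef_pos"]; print(s["clock"],p,s["ee_rot"],s["ft_force"])
X=np.array([np.cos(.167),np.sin(.167)]);Y=np.array([X[1],-X[0]]);v=p[:2]-np.array([544.5,38.7]);print(v@X,v@Y)
d=eyes.capture("scene"); x0,y0=220,130
cv2.imwrite("pics/f.png",cv2.resize(d["img"][y0:250,x0:370,::-1],None,fx=5,fy=5,interpolation=cv2.INTER_CUBIC))
E
```

```text
12.55 [568.29467345  -4.85658943  66.36428808] [-2.08631355e-05  9.96519447e-01  8.33605628e-02  8.33645580e-05] [ 0.61528635 -0.32111215  0.58352823]
16.223452035876306 46.90589058586538
```

View pics/f.png

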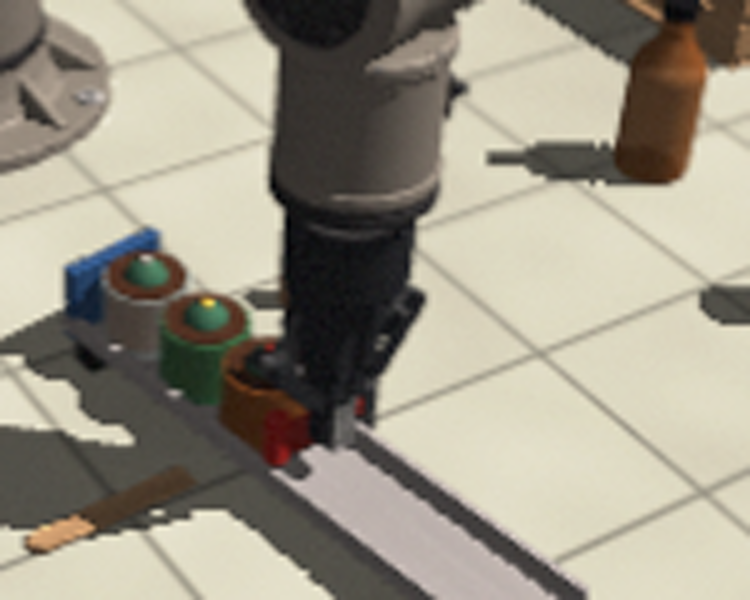

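The keeper is almost across the rail, with its knob at (285,437) behind the amber pot. I estimate about 2 mm of travel to its stop.

Request:
move_arm([
  [-0.1,0,0,0,0,0],
  [-0.1,0,0,0,0,0],
])

```text
clock: 12.8
eef_pos: [566.6, -5.2, 66.4]
ee_rot: [-0.0, 0.997, 0.083, 0.0]
ft_force: [7.5, 0.9, -3.4]
opening: -0.001
grasp_force: 3.2
```

Request:
move_arm([
  [-0.1,0,0,0,0,0],
  [0,0,0,0,0,0],
])

```text
clock: 13.0
eef_pos: [566.5, -5.2, 66.6]
ee_rot: [-0.0, 0.997, 0.083, 0.001]
ft_force: [7.7, 1.3, -5.5]
opening: 0.001
grasp_force: 4.2
```

Request:
move_arm([
  [-0.1,0,0,0,0,0],
  [0,0,0,0,0,0],
])

```text
clock: 13.2
eef_pos: [566.4, -5.2, 66.8]
ee_rot: [-0.0, 0.997, 0.083, 0.002]
ft_force: [12.8, 0.7, -8.3]
opening: 0.005
grasp_force: 6.5
```

The keeper is against its stop. Now I back off, lift and check.

Request:
move_arm([
  [0.5,0,0,0,0,0],
  [1.0,0,0,0,0,0],
  [1.5,0,0,0,0,0],
  [0,0,-3,0,0,0],
  [0,0,-4,0,0,0],
  [0,0,-4,0,0,0],
  [0,0,-4,0,0,0],
  [0,0,0,0,0,0],
  [0,0,0,0,0,0],
])

```text
clock: 14.1
eef_pos: [594.4, -0.6, 217.1]
ee_rot: [0.0, 0.997, 0.083, 0.001]
ft_force: [-0.1, -0.7, -0.4]
opening: 0.003
grasp_force: 0.0
```

```bash
python3 - <<'E'
from h import *
s=monitor.observe(); p=s["eef_pos"]; print(s["clock"],p,s["ft_force"],np.abs(s["joint_velocities"]).max())
d=eyes.capture("scene"); x0,y0=220,130
cv2.imwrite("pics/g.png",cv2.resize(d["img"][y0:250,x0:370,::-1],None,fx=5,fy=5,interpolation=cv2.INTER_CUBIC))
E
```

```text
14.1 [ 5.94432223e+02 -5.76683535e-01  2.17126429e+02] [-0.14728215 -0.65443175 -0.38542451] 0.03150892828423998
```

View pics/g.png

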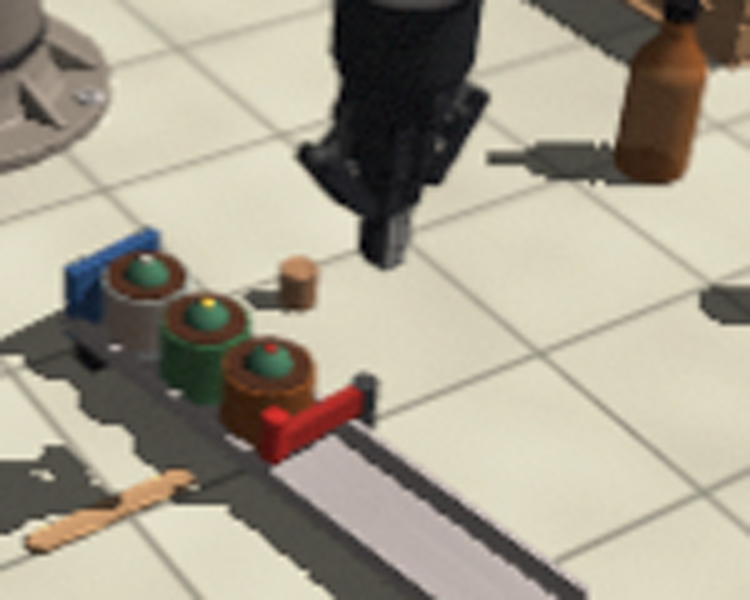

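The keeper is shut square across the rail (hinge 367,390, knob 273,425) behind the packed, upright row, and the gripper is clear. I hand in.

```bash
python3 -c "
from h import *
print(order.finish_job())"
```

```text
the job is handed in; nothing more can be done
None
```

I pushed the three pots as one train against the blue stop, shut the red keeper behind them and handed the job in at about 14 s; the last picture shows the row packed and upright with the gripper clear, but the hand-in returned no verdict.

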